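# Gauge an angle bush and hold the spring probe on it

### The arm

A 6-joint arm with a two-finger parallel gripper is mounted at the origin on a cart in front of the work surface, level with it; the furniture and walls round the work are solid. World frame = base frame: x ahead of the robot, y to its left, z up, the work surface at z = 0. Lengths are in m, angles in rad, forces in N, time in s.
With the tool pointing down it reaches from about 0.25 to 0.725 m from the base axis. Payload 9.7 kg.
Tool frame: the origin (TCP) lies where the fingers leave the gripper's body, on its centre line; the fingertips stand 73 mm ahead of it and the grasp point (between the pads) lies 54 mm ahead of it; z points along the fingers, y is the direction in which the jaws open and shut (so a half turn about z gives the same grasp; the last joint's range is limited). The gripper opens to 85 mm and grips with 20 to 120 N. Pads are 22 mm wide; open, the fingers measure 114 mm over their backs; the gripper's body (76 mm by 85 mm) begins 54 mm behind the grasp point. The pads swing forward as they close: fully open they stand 13 mm farther back than shut.
Start: joints at [1.2, 0.087, 0.176, 1.66, 0, 1.571], TCP at [0.199, 0.513, 0.304] pointing down, gripper open.
Joint ranges: [-3.13, 3.13], [-0.85, 1.81], [-1.15, 1.24], [-2.2, 2.28], [-1.44, 1.52], [-3.14, 3.14]. Speed limits (rad/s): [2.22, 2.22, 2.57, 3.14, 3.14, 3.14].

### API

Orientations are given as a unit quaternion [x, y, z, w].
In Python, from workcell import get_obs, read_camera, camera_info, finish_job gives the robot as it stands.
- The arm moves only by the shell command python3 -m inch 'ROWS' [FORCE]. ROWS is a JSON object of lists of equal length, an entry for each row: "turn": the turn, a rotation vector about the world's x, y, z each as a share of 90 degrees, from -1 to 1, a list of three; "translation": the shift along the world's x, y, z each as a share of 0.5 m, from -1 to 1, a list of three; "grip": the closure, from 0 (fully open) to 1 (shut). In form: {"turn": [[wx, wy, wz], ...], "translation": [[tx, ty, tz], ...], "grip": [grip, ...]}. A call has 1 to 12 rows; each row shifts and turns the commanded pose from where the row before left it; what a row does not reach is not made up. A row lasts 1/8 s, in which the tool goes at most 62.5 mm and 10.7 degrees, less where a joint would pass 70% of its speed; a pose out of reach is approached as far as the arm can. A call with a number of a shift or a turn outside -1 to 1 is refused whole. A call with a gripper value outside its range is refused whole. The fingers move at their own pace and stop on an object; FORCE is the grip in N (left out, the last holds). Time passes only in rows, so rows that do not move let the fingers close. It gives the time, the measured TCP pose, the force and the opening at its end, in the units of the state.
- get_obs(): the state, without advancing time (a new reading comes with each control period).
- read_camera(name): name is "scene" or "top" or "wrist"; returns (picture, depth): 400x640x3 uint8, red, green, blue; 400x640 float32, m along the optical axis (not along the pixel's ray), 0 where there is no reading.
- camera_info(name): a dict with "K" (3x3 intrinsics, pixels), "R" (3x3) and "t" (3): a world point X has camera coordinates R X + t. Camera axes: x right, y down, z forward; pixel columns grow to the right and rows downward; lengths in m; the calibration is good to about 2 mm. A picture is of the moment at which its call begins: read the wrist's pose just before it. camera_info takes no time and is no camera call; for the wrist camera it gives the pose at the moment of the call.
- finish_job(): hands the job in, once; it reports no verdict.
The state is a dict: "time": time; "joint_pos": joint angles; "qvel": joint speeds; "tau": joint torques, N m; "tool_pos": TCP position; "tcp_rot": TCP orientation; "wrist_force": force on the tool from outside, world axes, zero at the start; "torque": the same for the moment, N m; "grip_width": finger opening in m.
Only numpy, scipy, OpenCV 4.12 (cv2) and the standard library are available. Lean on these libraries where they do the work, as an engineer would, in place of code of your own. Each camera call takes 0.05 s, during which the arm holds its last target.

### The job

Two steel angle bushes stand on the table, alike but for their bores: slide the one that fits over the upright gauge pin until it sits flat on the base plate, and let go of it. Then lift the spring probe out of its block and hold its tip on the ringed spot on that bush's sloping face, square to that face, pressing only lightly so that the plunger is about half-way in. Finish while still holding the probe there.

Things in the scene. Friction and masses are not known exactly. Their poses are not given: they have to be found in the camera images.
- bush_wide_center (a point): Centre of the bush with the wide bore (22.5 mm), the one that fits the pin: on the bore axis, 19 mm above the underside (half-way up). z is up along the bore; the two gripping flats face +y and -y.
- bush_wide: That bush: steel collar, 56 mm across, with two upright flats 46 mm apart (28 mm long, facing +y and -y), flat underside, bore right through, and a top face sloping at 20 degrees: 28 mm high at its -x side, 38 mm on the axis, 48 mm at +x. 0.2 to 0.42 kg. Stands on its underside at the start. Origin: bore axis at the underside.
- bush_wide_spot (a point): Point on the wide-bored bush's sloping top face, at its low side: 19.5 mm from the bore axis toward -x and 30.9 mm above the underside, centre of a scribed dark ring of 9 mm with a dot. Its z axis points out of the face, square to it (20 degrees from the bush's z, toward the bush's -x).
- bush_narrow_center (a point): The bush with the narrow bore, 15 mm, which does not go on the pin; outside exactly like the other, ring mark included, and the two may have changed places. This point lies on its bore axis, 19 mm above the underside.
- pin_foot (a point): Foot of the gauge pin's axis, on the top surface of its base plate; z is up along the pin. The pin is upright, 20 mm thick for 22 mm, then tapers to 12 mm at its top, 32 mm above this point. The plate is 84 x 84 x 12 mm dark steel, fixed on the table, its sides along this point's x and y.
- block_mouth (a point): Centre of the hole's mouth on top of the wooden block that the probe stands in: block 64 x 64 x 56 mm, fixed, its sides along this point's x and y; hole 18 mm wide, 53 mm deep.
- probe_grip (a point): Middle of the probe's square grip body (24 x 24 mm, faces along this point's x and y, 64 mm long), 34 mm above the body's lower end, which rests on the block, and 80 mm from the tip when the plunger is out. z runs along the probe, away from the tip; upright at the start.
- probe: Spring probe, about 0.12 kg: grey square grip body with a 6 mm cap on top, a steel nose 16 mm thick and 26 mm long below it, and a thin plunger 20 mm long with a ball tip of 3 mm radius out of the nose. Nose and plunger stand in the block's hole. Origin on its axis at the lower end of the grip body, 46 mm from the tip.
- probe_tip (a point): Outermost point of the plunger's ball tip, on the probe's axis; it moves with the plunger.
- plunger (a joint): Travel of the probe's plunger in m: 0 fully out, 0.010 fully in, half-way 0.005. It starts to move at 1.5 N, takes 3 N at half-way and 4.5 N when fully in.

How it is judged:
On the way, in this order (a step that is already met when the one before it is completed fails the run):
1. the wide-bored bush sits flat on the plate over the gauge pin, let go (horizontal distance between bush_wide_center and pin_foot below 0.004 m and z of bush_wide_center in the frame of pin_foot below 0.0215 m and angle between bush_wide_center's own z axis and vertical below 0.06 rad and contact force between the fingers and bush_wide below 0.1 N), for 0.3 s.
2. the probe is lifted clear of its block in the gripper (z of probe_tip in the frame of block_mouth above 0.005 m and contact force between the fingers and probe above 1 N), for 0.1 s.
At the end, for the whole second after the job is handed in: Wide-bored bush on the pin (axis within 4 mm, underside within 2.5 mm of the plate, level to 3 degrees), not held; gripper still holds the probe, at rest, tip within 5 mm of the ringed spot, within 9 degrees of square to the face, pressing 0.8 to 8 N, plunger 2.5 to 7.5 mm in (all of step 1 and distance between probe_tip and bush_wide_spot below 0.005 m and angle between the z axis of probe_grip and the z axis of bush_wide_spot, either way round below 0.16 rad and value of joint plunger between 0.0025 and 0.0075 m and contact force between probe and bush_wide between 0.8 and 8 N and contact force between the fingers and probe above 1 N and linear speed of probe below 0.01 m/s); the arm keeps its last pose, push and grip.
It fails at once if the probe is pressed hard on the bush (more than 15 N) (contact force between probe and bush_wide above 15 N).
It also fails if it takes over 48 s, if anything falls off the work surface, if the arm or the gripper's body presses on something with over 40 N, if the wrist force passes 120 N, or if a joint passes its speed limit or range.

## Working session

There is one attempt and no reset: what is moved stays moved. The work goes in short steps, Python scripts to look and compute and a shell command to move; the robot and the scene stay as the last step left them, time stands still between calls to the robot, and variables do not carry over. Pictures are saved under pics/ and viewed, and the job is handed in when it is done.

```bash
ls; mkdir -p pics
python3 - <<'E'
from workcell import *
import cv2,numpy as np
o=get_obs();print(o)
for n in ["scene","top"]:
    p,d=read_camera(n);np.savez(f"pics/{n}0.npz",p=p,d=d,**camera_info(n))
    cv2.imwrite(f"pics/{n}0.png",p[:,:,::-1])
    print(n,camera_info(n))
E
```

```text
pics
{'time': 0.0, 'joint_pos': array([ 1.20000930e+00,  8.74844343e-02,  1.75117385e-01,  1.65981025e+00,
       -3.04684919e-06,  1.57079830e+00]), 'qvel': array([-0.00047485,  0.00055277, -0.00093332,  0.00026647, -0.00163802,
       -0.00058105]), 'tau': array([-7.85583943e-04, -5.20386028e+01,  4.64806294e+01,  1.60338212e-02,
       -3.47669823e-05, -3.43772072e-06]), 'tool_pos': array([0.19924276, 0.51249492, 0.30316102]), 'tcp_rot': array([ 1.84334242e-01,  9.82863373e-01, -6.78932387e-04, -1.25781164e-04]), 'wrist_force': array([-0.11401654,  0.09440347, -0.69241022]), 'torque': array([-0.01481791,  0.04193448,  0.03016645]), 'grip_width': 0.08558387676961067}
scene {'K': array([[417.94400091,   0.        , 320.77019638],
       [  0.        , 417.94400091, 197.61257405],
       [  0.        ,   0.        ,   1.        ]]), 'R': array([[ 0.71121907, -0.70263061,  0.02185552],
       [-0.48901696, -0.51685072, -0.70265763],
       [ 0.5050048 ,  0.48905579, -0.71119237]]), 't': array([-0.34102541,  0.31473556,  0.79415365])}
top {'K': array([[452.69167168,   0.        , 320.02161853],
       [  0.        , 452.69167168, 203.27953532],
       [  0.        ,   0.        ,   1.        ]]), 'R': array([[ 0.00866359, -0.99936663,  0.03451495],
       [-0.99565244, -0.01182235, -0.09239289],
       [ 0.09274242, -0.03356444, -0.99512425]]), 't': array([0.00319435, 0.52699443, 1.04747867])}
```

View pics/top0.png

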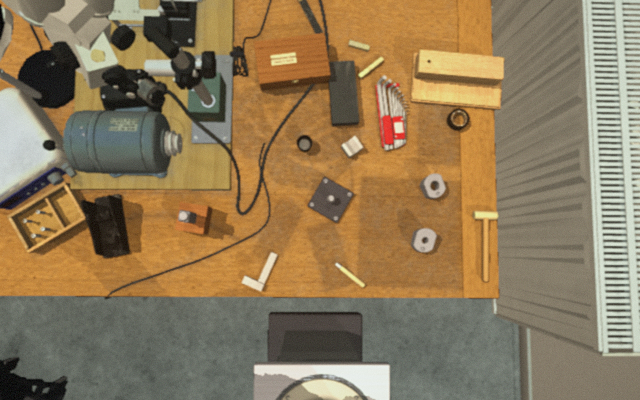

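View pics/scene0.png

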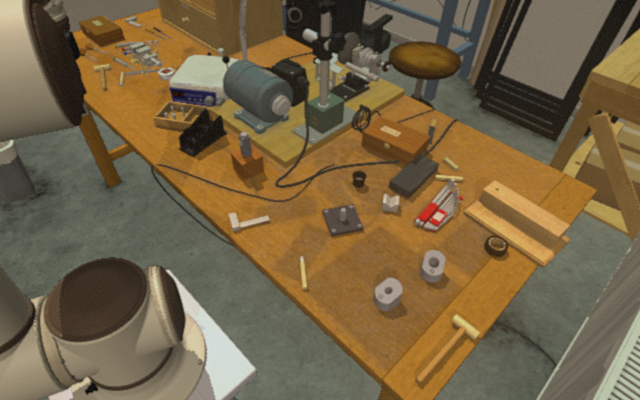

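The top view shows the plate and pin at about (331,199), the bushes at (434,186) and (424,240), and the probe block at about (195,220). I'll zoom in next.

```bash
cat > h.py <<'E'
import numpy as np,cv2
def load(f):
    z=np.load(f);return z['p'],z['d'],z['K'],z['R'],z['t']
def cloud(d,K,R,t):
    v,u=np.mgrid[0:d.shape[0],0:d.shape[1]]
    c=np.stack([(u-K[0,2])/K[0,0]*d,(v-K[1,2])/K[1,1]*d,d],-1)
    return (c-t)@R
def ray_z(u,v,z,K,R,t):
    r=R.T@np.array([(u-K[0,2])/K[0,0],(v-K[1,2])/K[1,1],1.]);c=-R.T@t
    return c+r*(z-c[2])/r[2]
def proj(X,K,R,t):
    c=R@np.asarray(X,float)+t;return (K@c)[:2]/c[2]
E
python3 - <<'E'
from h import *
p,d,K,R,t=load('pics/top0.npz')
P=cloud(d,K,R,t)
print(-R.T@t)
def crop(u,v,r=30,s=9): return cv2.resize(p[v-r:v+r,u-r:u+r,::-1],None,fx=s*30/r*.44*2/2,fy=s*30/r*.44,interpolation=cv2.INTER_CUBIC)
a=[cv2.resize(p[v-r:v+r,u-r:u+r,::-1],(380,290),interpolation=cv2.INTER_CUBIC) for u,v,r in [(434,186,25),(424,240,25),(331,199,32),(195,220,32)]]
a=[cv2.resize(p[v-r:v+r,u-r:u+r,::-1],(290,290),interpolation=cv2.INTER_CUBIC) for u,v,r in [(434,186,25),(424,240,25),(331,199,32),(195,220,32)]]
cv2.imwrite('pics/top0z.png',np.vstack([np.hstack(a[:2]),np.hstack(a[2:])]))
for n,(u,v,r) in dict(A=(434,186,25),B=(424,240,25),plate=(331,199,32),blk=(195,220,32)).items():
    q=P[v-r:v+r,u-r:u+r].reshape(-1,3);dd=d[v-r:v+r,u-r:u+r].ravel();q=q[dd>0]
    print(n,np.percentile(q[:,2],[2,20,50,99,100]).round(4))
    for lo,hi in [(.005,.02),(.022,.06),(.05,.08),(.08,.2)]:
        m=(q[:,2]>lo)&(q[:,2]<hi); 
        if m.sum()>5: print(lo,hi,m.sum(),q[m].mean(0).round(4),q[m].min(0).round(3),q[m].max(0).round(3))
E
```

```text
[0.42752991 0.04458067 1.09095171]
A [-0.0037 -0.0012  0.0007  0.0467  0.0498]
0.005 0.02 76 [ 0.5655 -0.2551  0.0107] [ 0.516 -0.325  0.005] [ 0.63  -0.208  0.02 ]
0.022 0.06 381 [ 0.5715 -0.2603  0.037 ] [ 0.544 -0.29   0.022] [ 0.598 -0.235  0.05 ]
B [-0.0036 -0.0012  0.0008  0.0465  0.0532]
0.005 0.02 57 [ 0.4396 -0.2302  0.0105] [ 0.385 -0.301  0.005] [ 0.499 -0.194  0.02 ]
0.022 0.06 424 [ 0.4423 -0.2361  0.0373] [ 0.414 -0.262  0.022] [ 0.468 -0.212  0.053]
plate [-0.0036 -0.001   0.0013  0.0379  0.0491]
0.005 0.02 1182 [ 0.5373 -0.0169  0.012 ] [ 0.465 -0.094  0.005] [0.608 0.054 0.018]
0.022 0.06 59 [ 0.5368 -0.0167  0.0402] [ 0.528 -0.026  0.022] [ 0.546 -0.007  0.049]
blk [-0.0036 -0.001   0.0012  0.125   0.1322]
0.005 0.02 109 [0.5009 0.2784 0.0113] [0.412 0.23  0.005] [0.557 0.379 0.02 ]
0.022 0.06 801 [0.4976 0.2956 0.0513] [0.452 0.229 0.022] [0.559 0.375 0.06 ]
0.05 0.08 645 [0.4867 0.297  0.0567] [0.453 0.265 0.05 ] [0.523 0.337 0.077]
0.08 0.2 175 [0.4868 0.2971 0.1161] [0.475 0.288 0.082] [0.5   0.314 0.132]
```

View pics/top0z.png

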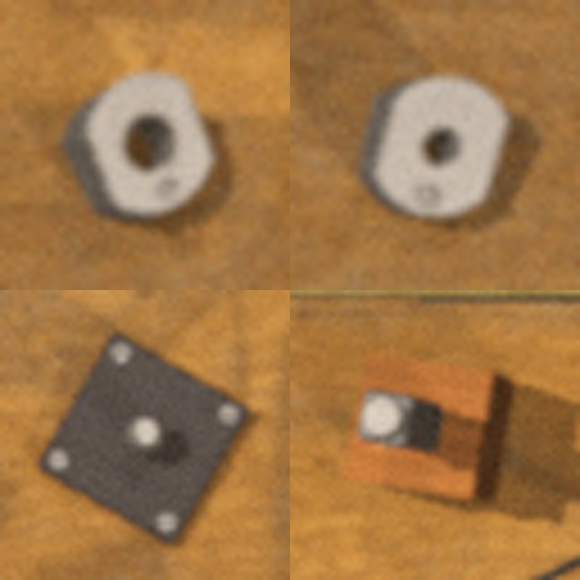

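Bush A at (434,186) has the visibly larger bore, about 20 mm against 14 mm for B. Its ring points toward (-x, -y), so its yaw is about 20°. Next I'll check the wrist camera geometry and fly toward A.

```bash
python3 - <<'E'
from workcell import *
from scipy.spatial.transform import Rotation as Ro
o=get_obs();c=camera_info("wrist");Rt=Ro.from_quat(o['tcp_rot']).as_matrix()
cp=-c['R'].T@c['t'];print(Rt.T@(cp-o['tool_pos']),(c['R']@Rt).round(3),c['K'][0,0]);print(Rt.round(3))
E
python3 -m inch '{"turn":[[0,0,0.076],[0,0,0.076],[0,0,0.076],[0,0,0.076],[0,0,0.076],[0,0,0.076]],"translation":[[0.062,-0.128,0],[0.062,-0.128,0],[0.062,-0.128,0],[0.062,-0.128,0],[0.062,-0.128,0],[0.062,-0.128,0]],"grip":[0,0,0,0,0,0]}' 40
```

```text
[ 0.07118929 -0.00148842 -0.07100903] [[ 0.001  1.     0.001]
 [-0.959  0.001 -0.282]
 [-0.282 -0.     0.959]] 298.39800563037727
[[-0.932  0.362 -0.   ]
 [ 0.362  0.932 -0.001]
 [ 0.    -0.001 -1.   ]]
time: 0.85
tool_pos: [0.3631, 0.1732, 0.3038]
tcp_rot: [-0.174, 0.985, 0.0, 0.0]
wrist_force: [1.3, 0.1, 0.3]
grip_width: 0.0854
```

```bash
python3 -m inch '{"turn":[[0,0,0],[0,0,0],[0,0,0],[0,0,0],[0,0,0],[0,0,0],[0,0,0],[0,0,0],[0,0,0]],"translation":[[0.05,-0.108,-0.014],[0.05,-0.108,-0.014],[0.05,-0.108,-0.014],[0.05,-0.108,-0.014],[0.05,-0.108,-0.014],[0.05,-0.108,-0.014],[0.05,-0.108,-0.014],[0.05,-0.108,-0.014],[0,0,0]],"grip":[0,0,0,0,0,0,0,0,0]}'
python3 - <<'E'
from workcell import *
import cv2,numpy as np
o=get_obs();print(o['tool_pos'],o['tcp_rot'],o['joint_pos'].round(2),o['time'])
c=camera_info("wrist");p,d=read_camera("wrist");np.savez("pics/w1.npz",p=p,d=d,**c)
cv2.imwrite("pics/w1.png",p[:,:,::-1])
E
```

```text
time: 1.98
tool_pos: [0.5631, -0.26, 0.2444]
tcp_rot: [-0.17, 0.985, 0.001, -0.002]
wrist_force: [0.1, 0.9, -0.5]
grip_width: 0.0854
[ 0.56310272 -0.25998763  0.24436893] [-0.17020207  0.98540667  0.00110203 -0.00193038] [-0.43  0.25  0.24  1.57 -0.   -0.77] 1.975
```

View pics/w1.png

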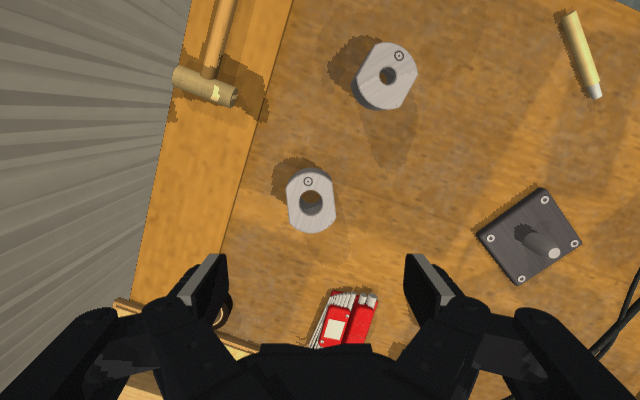

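The wrist view shows the wide bush with its bore at (311,201) and ring at (308,182). The narrow bush is at (388,76), and the pin top is at (554,254). Next I'll turn these into positions.

Run:
```python
from h import *
p,d,K,R,t=load('pics/w1.npz');P=cloud(d,K,R,t)
z=P[...,2]
for n,(x,y) in dict(A=(.5715,-.26),B=(.442,-.236)).items():
    m=(z>.02)&(z<.06)&(np.hypot(P[...,0]-x,P[...,1]-y)<.045)&(d>0)
    q=P[m];
    # plane fit to top: robust
    mm=np.ones(len(q),bool)
    for _ in range(8):
        A=np.c_[q[:,:2],np.ones(len(q))];c=np.linalg.lstsq(A[mm],q[mm,2],rcond=None)[0];r=abs(A@c-q[:,2]);mm=r<max(.003,1.0*np.median(r))
    g=c[:2];yaw=np.arctan2(g[1],g[0])
    T=q[mm];ex=np.array([np.cos(yaw),np.sin(yaw)]);ey=np.array([-ex[1],ex[0]])
    X=T[:,:2]@ex;Y=T[:,:2]@ey
    mid=lambda a:(np.percentile(a,.5)+np.percentile(a,99.5))/2
    cen=mid(X)*ex+mid(Y)*ey
    print(n,len(q),mm.sum(),'slope',np.degrees(np.arctan(np.hypot(*g))),'yaw',np.degrees(yaw),'cen',cen.round(4),'size',np.ptp(X).round(4),np.ptp(Y).round(4),'z at cen',c@[*cen,1])
for nm,u,v,h in [('boreA',311,201.5,.038),('ringA',308,182,.0309),('boreB',388,76,.038),('ringB',399,56,.0309),('pintop',554,254,.044)]:
    print(nm,ray_z(u,v,h,K,R,t).round(4),P[int(v),int(u)].round(4))
cs=[ray_z(u,v,.012,K,R,t) for u,v in [(489,237),(544,200),(575,243),(522,279)]]
print(np.round(cs,4),np.mean(cs,0))
a=np.vstack([np.hstack([cv2.resize(p[v-40:v+40,u-50:u+50,::-1],(400,300),interpolation=cv2.INTER_CUBIC) for u,v in s]) for s in [[(311,201),(388,76)],[(530,238),(554,254)]]])
cv2.imwrite('pics/w1z.png',a)
```

```text
A 2301 2115 slope 20.08468565126662 yaw 26.413482462808744 cen [ 0.5712 -0.2637] size 0.0555 0.0461 z at cen 0.038685734963108814
B 3072 2786 slope 19.85778687175808 yaw -11.822020493871124 cen [ 0.4424 -0.2389] size 0.0564 0.046 z at cen 0.03897983254136361
boreA [ 0.5709 -0.2629  0.038 ] [ 0.5804 -0.2601  0.0008]
ringA [ 0.5552 -0.2717  0.0309] [ 0.5549 -0.2717  0.032 ]
boreB [ 0.4425 -0.2378  0.038 ] [ 0.4373 -0.2331  0.0108]
ringB [ 0.4232 -0.234   0.0309] [ 0.4235 -0.2343  0.0323]
pintop [ 0.5391 -0.0168  0.044 ] [ 0.539  -0.0176  0.0449]
[[ 0.5505 -0.0635  0.012 ]
 [ 0.4936 -0.0293  0.012 ]
 [ 0.5249  0.0295  0.012 ]
 [ 0.5837 -0.0026  0.012 ]] [ 0.53814372 -0.01646469  0.012     ]
```

View pics/w1z.png

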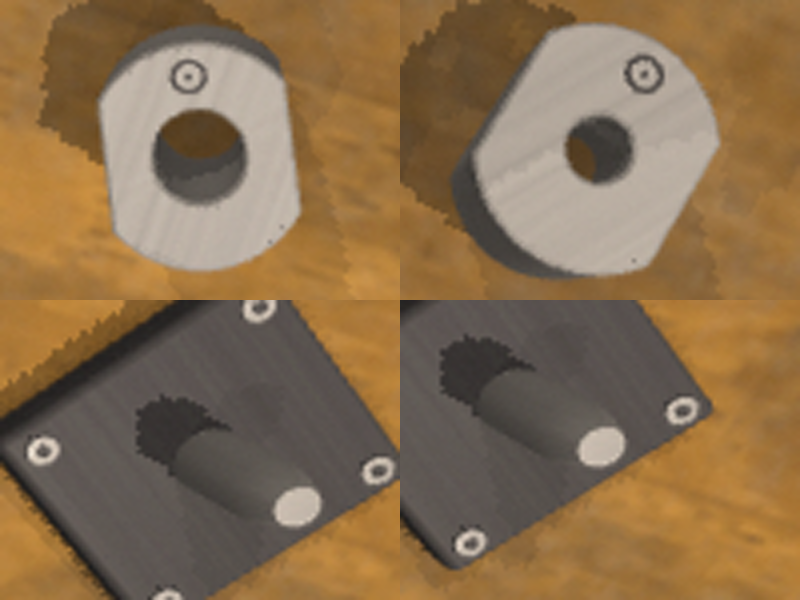

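Bush A measures 55.5 x 46.1 mm with a 20° slope, and its centre is (0.571,-0.263) at yaw about 27.5°. The pin is at (0.5385,-0.0167). All of this matches the given sizes.

```bash
python3 -m inch '{"turn":[[0,0,0.088],[0,0,0],[0,0,0],[0,0,0],[0,0,0]],"translation":[[0.016,-0.0066,-0.04],[0,0,-0.07],[0,0,-0.07],[0,0,-0.06],[0,0,0]],"grip":[0,0,0,0,0]}'
```

```text
time: 2.65
tool_pos: [0.5695, -0.2585, 0.1263]
tcp_rot: [-0.24, 0.971, 0.001, -0.001]
wrist_force: [0.6, 0.2, -0.0]
grip_width: 0.0852
```

```bash
python3 -m inch '{"turn":[[0,0,0],[0,0,0],[0,0,0],[0,0,0]],"translation":[[0.003,-0.009,-0.04],[0,0,-0.04],[0,0,-0.02],[0,0,0]],"grip":[0,0,0,0]}'
python3 - <<'E'
from workcell import *
import cv2,numpy as np
c=camera_info("wrist");p,d=read_camera("wrist");np.savez("pics/w2.npz",p=p,d=d,**c)
cv2.imwrite("pics/w2.png",p[:,:,::-1])
E
```

```text
time: 3.15
tool_pos: [0.5718, -0.2645, 0.0768]
tcp_rot: [-0.239, 0.971, 0.001, -0.001]
wrist_force: [-0.6, -0.8, -0.4]
grip_width: 0.0852
```

View pics/w2.png

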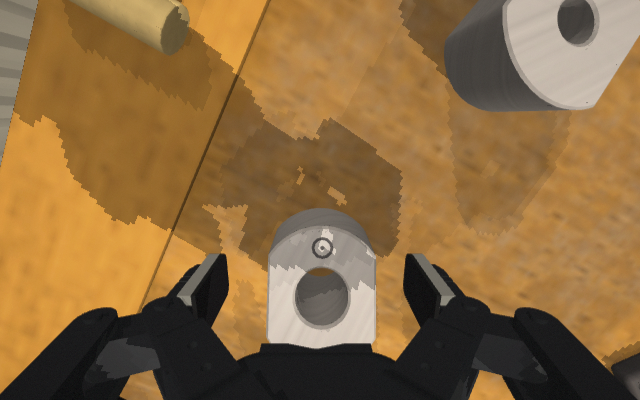

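The bush is centred between the jaws, with its bore at (321,298) and its flats parallel to the pads. I'll close the gripper and lift.

```bash
python3 -m inch '{"turn":[[0,0,0],[0,0,0],[0,0,0],[0,0,0],[0,0,0]],"translation":[[0,0,0],[0,0,0],[0,0,0],[0,0,0],[0,0,0]],"grip":[1,1,1,1,1]}' 60
```

```text
time: 3.82
tool_pos: [0.5726, -0.2648, 0.0788]
tcp_rot: [-0.24, 0.971, -0.0, 0.001]
wrist_force: [-1.0, -0.3, 6.0]
grip_width: 0.0453
```

```bash
python3 -m inch '{"turn":[[0,0,0],[0,0,0],[0,0,-0.04],[0,0,-0.04],[0,0,-0.04],[0,0,-0.04],[0,0,-0.04],[0,0,-0.04],[0,0,-0.04],[0,0,-0.03],[0,0,0],[0,0,0]],"translation":[[0,0,0.06],[0,0,0.06],[0,0.0,0.03],[-0.0085,0.06,0],[-0.0085,0.07,0],[-0.0085,0.07,0],[-0.0085,0.07,0],[-0.0085,0.07,0],[-0.0085,0.07,0],[-0.0085,0.07,0],[-0.0085,0.016,0],[0,0,0]],"grip":[1,1,1,1,1,1,1,1,1,1,1,1]}' 60
python3 - <<'E'
from workcell import *
import cv2,numpy as np
o=get_obs();print(o['tool_pos'],o['joint_pos'].round(2),o['wrist_force'])
c=camera_info("wrist");p,d=read_camera("wrist");np.savez("pics/w3.npz",p=p,d=d,**c)
cv2.imwrite("pics/w3.png",p[:,:,::-1])
E
```

```text
time: 5.32
tool_pos: [0.538, -0.0166, 0.1527]
tcp_rot: [0.001, 1.0, -0.0, -0.0]
wrist_force: [-0.5, 0.4, -2.4]
grip_width: 0.0454
[ 0.53802159 -0.01656023  0.15267533] [-0.03  0.06 -0.15  1.37 -0.   -0.03] [-0.53531167  0.39547316 -2.44530505]
```

View pics/w3.png

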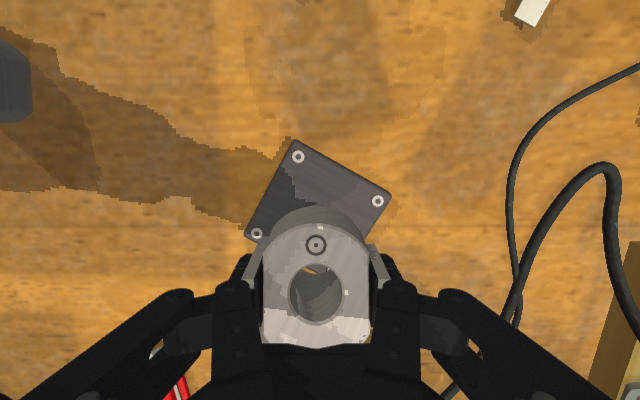

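The bush is held straight, with its ring toward the robot at (316,244), over the plate. I'll lower in stages.

```bash
python3 -m inch '{"turn":[[0,0,0],[0,0,0],[0,0,0],[0,0,0],[0,0,0]],"translation":[[0.001,0,-0.025],[0,0,-0.025],[0,0,-0.02],[0,0,-0.02],[0,0,0]],"grip":[1,1,1,1,1]}' 60
```

```text
time: 6.0
tool_pos: [0.5383, -0.0167, 0.1068]
tcp_rot: [0.002, 1.0, 0.0, -0.001]
wrist_force: [-0.2, -0.0, -1.1]
grip_width: 0.0453
```

```bash
python3 -m inch '{"turn":[[0,0,0],[0,0,0],[0,0,0],[0,0,0]],"translation":[[0,0,-0.01],[0,0,-0.01],[0,0,-0.008],[0,0,0]],"grip":[1,1,1,1]}' 60
```

```text
time: 6.5
tool_pos: [0.5387, -0.0167, 0.0935]
tcp_rot: [0.002, 1.0, -0.0, -0.0]
wrist_force: [0.0, 0.1, -0.8]
grip_width: 0.0451
```

```bash
python3 -m inch '{"turn":[[0,0,0],[0,0,0],[0,0,0],[0,0,0]],"translation":[[0,0,-0.003],[0,0,-0.003],[0,0,-0.002],[0,0,0]],"grip":[1,1,1,1]}' 60
```

```text
time: 7.0
tool_pos: [0.5388, -0.0167, 0.0907]
tcp_rot: [0.002, 1.0, -0.0, 0.0]
wrist_force: [-3.7, 0.7, 5.0]
grip_width: 0.0454
```

It touched down at TCP z 0.0907, which is the grasp height plus 12 mm. I'll release and rise.

```bash
python3 -m inch '{"turn":[[0,0,0],[0,0,0],[0,0,0],[0,0,0],[0,0,0],[0,0,0],[0,0,0],[0,0,0],[0,0,0]],"translation":[[0,0,0],[0,0,0],[0,0,0],[0,0,0],[0,0,0.05],[0,0,0.08],[0,0,0.1],[0,0,0.1],[0,0,0]],"grip":[0,0,0,0,0,0,0,0,0]}'
python3 - <<'E'
from workcell import *
import cv2,numpy as np
o=get_obs();print(o['tool_pos'],o['joint_pos'].round(2),o['wrist_force'])
c=camera_info("wrist");p,d=read_camera("wrist");np.savez("pics/w4.npz",p=p,d=d,**c)
cv2.imwrite("pics/w4.png",p[:,:,::-1])
E
```

```text
time: 8.12
tool_pos: [0.54, -0.0167, 0.2592]
tcp_rot: [0.002, 1.0, -0.0, 0.003]
wrist_force: [0.5, 0.2, -0.6]
grip_width: 0.0853
[ 0.53996461 -0.0167234   0.25918529] [-0.03  0.05  0.05  1.56 -0.   -0.03] [ 0.45725863  0.16473856 -0.63431276]
```

View pics/w4.png

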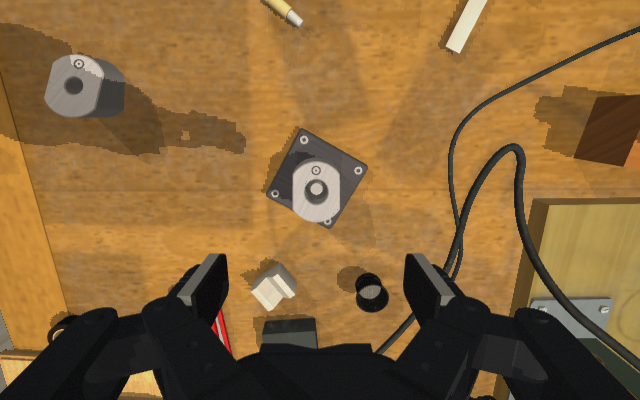

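The bush is on the pin: the pin end shows inside the bore at (316,190), and the ring is at (316,170). I'll measure it, then move over to the probe.

```bash
cat > fit.py <<'E'
from h import *
def fit(f,x,y,ring):
    p,d,K,R,t=load(f);P=cloud(d,K,R,t);z=P[...,2]
    m=(z>.033)&(z<.075)&(np.hypot(P[...,0]-x,P[...,1]-y)<.04)&(np.hypot(P[...,0]-x,P[...,1]-y)>.013)&(d>0)
    q=P[m];mm=np.ones(len(q),bool)
    for _ in range(8):
        A=np.c_[q[:,:2],np.ones(len(q))];c=np.linalg.lstsq(A[mm],q[mm,2],rcond=None)[0];r=abs(A@c-q[:,2]);mm=r<.002
    g=c[:2];yaw=np.arctan2(g[1],g[0]);T=q[mm]
    ex=np.array([np.cos(yaw),np.sin(yaw)]);ey=np.array([-ex[1],ex[0]]);X=T[:,:2]@ex;Y=T[:,:2]@ey
    mid=lambda a:(np.percentile(a,.5)+np.percentile(a,99.5))/2
    cen=mid(X)*ex+mid(Y)*ey
    print(mm.sum(),'slope',np.degrees(np.arctan(np.hypot(*g))),'yaw',np.degrees(yaw),'cen',cen.round(4),'size',np.ptp(X),np.ptp(Y),'z cen',c@[*cen,1],'z pin',c@[x,y,1])
    print('ring',ray_z(*ring,.0429,K,R,t).round(4),P[int(round(ring[1])),int(round(ring[0]))].round(4))
E
python3 - <<'E'
from fit import *
fit('pics/w4.npz',.5385,-.0167,(316,170))
p=cv2.imread('pics/w4.png');cv2.imwrite('pics/w4z.png',cv2.resize(p[120:235,250:385],None,fx=5,fy=5,interpolation=cv2.INTER_CUBIC))
E
```

```text
1931 slope 19.93320618786127 yaw -0.34719265167527996 cen [ 0.539  -0.0185] size 0.05489147719729337 0.04566901265766222 z cen 0.0507368983249519 z pin 0.05055754299717527
ring [ 0.5201 -0.018   0.0429] [ 0.5199 -0.018   0.0438]
```

View pics/w4z.png

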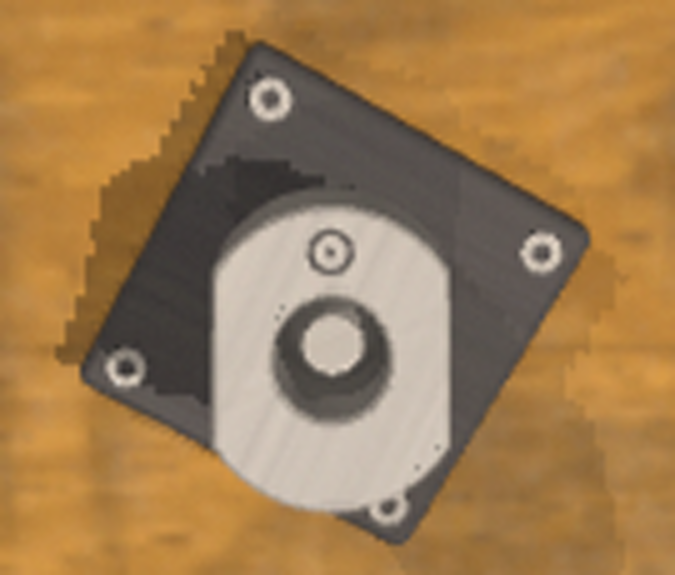

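```bash
python3 -m inch '{"turn":[[0,0,0],[0,0,0],[0,0,0],[0,0,0],[0,0,0],[0,0,0],[0,0,0],[0,0,0]],"translation":[[-0.01,0.06,0.04],[-0.02,0.09,0.04],[-0.02,0.09,0.03],[-0.02,0.09,0.02],[-0.02,0.09,0],[-0.02,0.09,0],[-0.01,0.09,0],[0,0,0]],"grip":[0,0,0,0,0,0,0,0]}'
python3 - <<'E'
from workcell import *
import cv2,numpy as np
o=get_obs();print(o['tool_pos'],o['joint_pos'].round(2),o['wrist_force'])
c=camera_info("wrist");p,d=read_camera("wrist");np.savez("pics/w5.npz",p=p,d=d,**c)
cv2.imwrite("pics/w5.png",p[:,:,::-1])
E
```

```text
time: 9.18
tool_pos: [0.478, 0.2857, 0.3175]
tcp_rot: [-0.0, 1.0, -0.001, -0.001]
wrist_force: [-1.0, 0.2, -0.4]
grip_width: 0.0854
[0.47798913 0.2856916  0.31754112] [0.54 0.11 0.23 1.69 0.   0.54] [-1.0429431   0.24985759 -0.40058928]
```

View pics/w5.png

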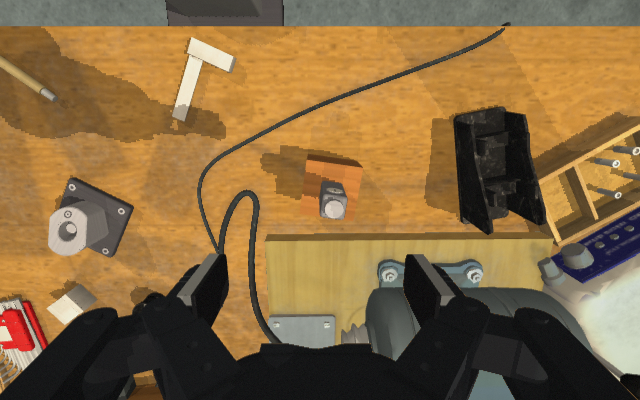

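Run:
```python
from h import *
p,d,K,R,t=load('pics/w5.npz');P=cloud(d,K,R,t);z=P[...,2]
near=(abs(P[...,0]-.487)<.06)&(abs(P[...,1]-.297)<.06)&(d>0)
for lo,hi in [(.05,.061),(.066,.116),(.118,.124),(.124,.13)]:
    m=near&(z>lo)&(z<hi);q=P[m]
    if len(q)<5: continue
    (c,s,a)=cv2.minAreaRect((q[:,:2]*1000).astype(np.float32));print(lo,hi,len(q),'rect',np.round(c,1),np.round(s,1),round(a,1),'mean',q.mean(0).round(4))
u,v=334,209
cv2.imwrite('pics/w5z.png',cv2.resize(p[150:230,290:380,::-1],None,fx=7,fy=7,interpolation=cv2.INTER_CUBIC))
# obstacles taller than .06 within 0.2
m=(z>.06)&(np.hypot(P[...,0]-.487,P[...,1]-.297)<.16)&~near&(d>0)&(d>.15)
q=P[m]
for i in range(0,len(q),max(1,len(q)//12)):print(q[i].round(3))
print(q.min(0),q.max(0))
```

```text
0.05 0.061 2165 rect [487.6 300.5] [64.2 64.2] 82.0 mean [0.4811 0.2994 0.0569]
0.066 0.116 291 rect [480.5 296.1] [14.7 30.6] 33.2 mean [0.4773 0.299  0.0936]
0.118 0.124 308 rect [487.3 300.3] [23.8 23.6] 82.3 mean [0.4849 0.2998 0.1204]
0.124 0.13 282 rect [487.5 300.3] [17.2 17. ] 67.0 mean [0.4871 0.3002 0.1267]
[0.59  0.375 0.061]
[0.578 0.357 0.121]
[0.578 0.358 0.134]
[0.578 0.358 0.145]
[0.579 0.371 0.152]
[0.582 0.365 0.157]
[0.611 0.341 0.129]
[0.587 0.355 0.165]
[0.589 0.349 0.167]
[0.599 0.344 0.16 ]
[0.599 0.345 0.165]
[0.604 0.344 0.167]
[0.603 0.35  0.182]
[0.57555536 0.20080061 0.06001946] [0.63747532 0.3911998  0.1844513 ]
```

View pics/w5z.png

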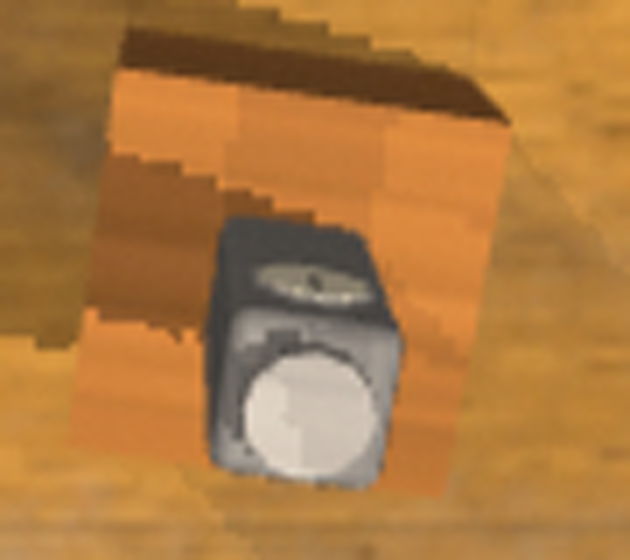

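The probe is upright in its block at (0.4874,0.3003). Its cap top is at z 0.126, as expected, and its faces are at 82° and -8°. The motor is at x > 0.575, so it is clear. I'll approach with the jaws at 82°.

```bash
python3 -m inch '{"turn":[[0,0,-0.089],[0,0,0],[0,0,0],[0,0,0]],"translation":[[0.019,0.029,-0.04],[0,0,-0.06],[0,0,-0.06],[0,0,0]],"grip":[0,0,0,0]}'
python3 - <<'E'
from workcell import *
import cv2,numpy as np
o=get_obs();print(o['tool_pos'],o['joint_pos'].round(2),o['wrist_force'])
c=camera_info("wrist");p,d=read_camera("wrist");np.savez("pics/w6.npz",p=p,d=d,**c)
cv2.imwrite("pics/w6.png",p[:,:,::-1])
from h import *
P=cloud(d,c['K'],c['R'],c['t']);z=P[...,2]
near=(abs(P[...,0]-.487)<.06)&(abs(P[...,1]-.297)<.06)&(d>0)
for lo,hi in [(.05,.061),(.118,.124),(.124,.13)]:
    q=P[near&(z>lo)&(z<hi)]
    if len(q)>5:
        (c,s,a)=cv2.minAreaRect((q[:,:2]*1000).astype(np.float32));print(lo,hi,len(q),'rect',np.round(c,1),np.round(s,1),round(a,1))
E
```

```text
time: 9.72
tool_pos: [0.4877, 0.2962, 0.2371]
tcp_rot: [0.072, 0.997, -0.002, -0.002]
wrist_force: [-0.3, -0.1, 0.1]
grip_width: 0.0856
[0.48766026 0.29621398 0.2371169 ] [ 0.55  0.13  0.09  1.54 -0.    0.69] [-0.2861106  -0.1262363   0.13730317]
0.05 0.061 3711 rect [487.8 300.4] [64.2 64.7] 81.8
0.118 0.124 587 rect [487.5 300.4] [23.7 23.7] 82.8
0.124 0.13 559 rect [487.5 300.5] [17.  17.3] 82.0
```

View pics/w6.png

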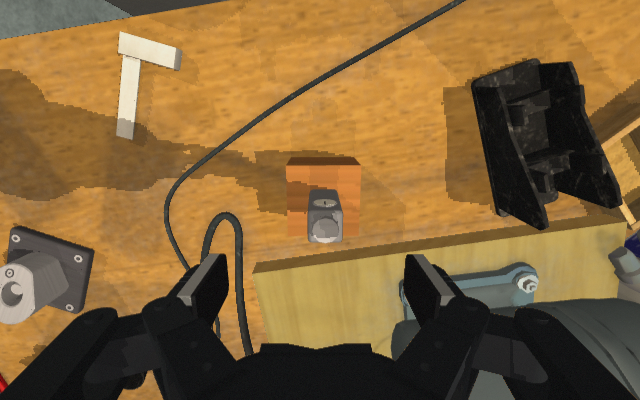

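The probe is centred between the jaws at (324,220), with its faces square to them. I'll go down.

```bash
python3 -m inch '{"turn":[[0,0,0],[0,0,0],[0,0,0],[0,0,0],[0,0,0]],"translation":[[0,0.004,-0.05],[0,0,-0.06],[0,0,-0.05],[0,0,-0.03],[0,0,0]],"grip":[0,0,0,0,0]}'
```

```text
time: 10.4
tool_pos: [0.4883, 0.2995, 0.145]
tcp_rot: [0.072, 0.997, -0.0, -0.0]
wrist_force: [-0.3, -0.1, -1.1]
grip_width: 0.0855
```

```bash
python3 -m inch '{"turn":[[0,0,0],[0,0,0],[0,0,0],[0,0,0],[0,0,0],[0,0,0],[0,0,0]],"translation":[[-0.001,0.001,-0.005],[0,0,0],[0,0,0],[0,0,0],[0,0,0],[0,0,0],[0,0,0]],"grip":[0,1,1,1,1,1,1]}' 60
```

```text
time: 11.28
tool_pos: [0.4879, 0.3006, 0.1427]
tcp_rot: [0.071, 0.997, 0.0, 0.0]
wrist_force: [-1.2, 0.4, 2.7]
grip_width: 0.0237
```

The probe is held, with an opening of 23.7 mm against its 24 mm body. I'll lift it straight out, then travel and tilt 20°.

```bash
python3 -m inch '{"turn":[[0,0,0],[0,0,0],[0,0,0],[0,0,0],[0,0,0],[0,0,0]],"translation":[[0,0,0.03],[0,0,0.05],[0,0,0.06],[0,0,0.06],[0,0,0.04],[0,0,0]],"grip":[1,1,1,1,1,1]}' 60
python3 -m inch '{"turn":[[0,-0.022,0],[0,-0.025,0],[0,-0.025,0],[0,-0.025,0],[0,-0.025,0],[0,-0.025,0],[0,-0.025,0],[0,-0.025,0],[0,-0.025,0],[0,0,0],[0,0,0]],"translation":[[-0.004,-0.04,0],[-0.005,-0.077,0],[-0.005,-0.077,0],[-0.005,-0.077,0],[-0.005,-0.077,0],[-0.005,-0.077,0],[-0.005,-0.077,0],[-0.005,-0.077,0],[-0.005,-0.058,0],[0,0,0],[0,0,0]],"grip":[1,1,1,1,1,1,1,1,1,1,1]}' 60
python3 - <<'E'
from workcell import *
import cv2,numpy as np
from scipy.spatial.transform import Rotation as Ro
o=get_obs();Rt=Ro.from_quat(o['tcp_rot']).as_matrix();print(o['tool_pos'],o['joint_pos'].round(2),o['wrist_force'],Rt.round(4))
print('tip',o['tool_pos']+Rt[:,2]*.1327)
for n in ['wrist','scene']:
    c=camera_info(n);p,d=read_camera(n);np.savez(f"pics/{n}7.npz",p=p,d=d,**c);cv2.imwrite(f"pics/{n}7.png",p[:,:,::-1])
E
```

```text
time: 12.02
tool_pos: [0.4881, 0.3003, 0.2635]
tcp_rot: [0.072, 0.997, 0.0, 0.001]
wrist_force: [0.6, 0.5, -2.4]
grip_width: 0.0237
time: 13.4
tool_pos: [0.4655, -0.018, 0.2614]
tcp_rot: [0.071, 0.982, 0.012, 0.172]
wrist_force: [0.4, 1.4, -1.9]
grip_width: 0.0232
[ 0.46548312 -0.01801482  0.26143911] [-0.05 -0.42 -0.39  1.26  0.02  0.1 ] [ 0.39230101  1.40379193 -1.93629742] [[-9.307e-01  1.345e-01  3.401e-01]
 [ 1.431e-01  9.897e-01  1.000e-04]
 [-3.366e-01  4.870e-02 -9.404e-01]]
tip [ 0.51061306 -0.01800701  0.13664897]
```

View pics/wrist7.png

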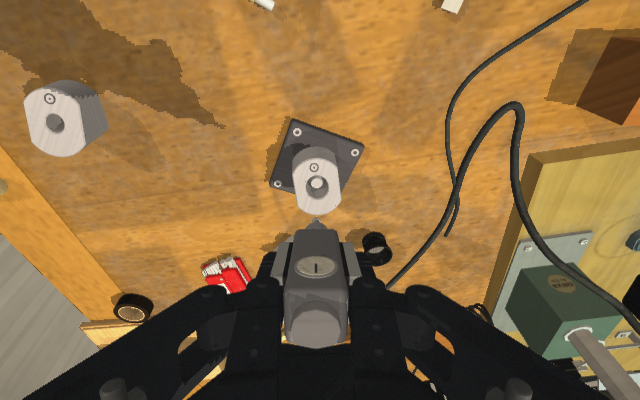

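View pics/scene7.png

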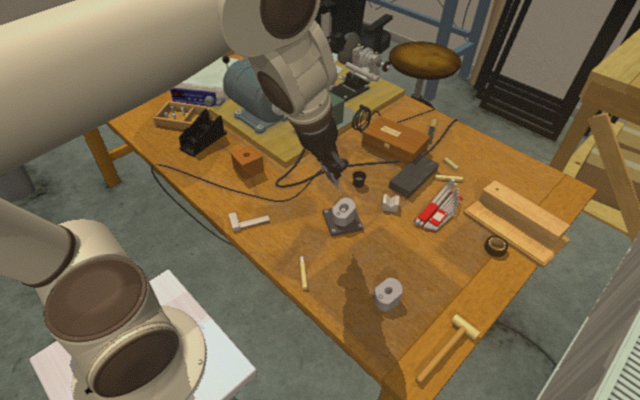

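The probe is in the jaws with its nose end at about (316,222). The ring is at (314,168) and the bush is still seated. I'll check the probe's tilt in the jaws and re-measure the spot.

Run:
```python
from fit import *
fit('pics/wrist7.npz',.539,-.018,(314,168))
from workcell import *
from scipy.spatial.transform import Rotation as Ro
o=get_obs();Rt=Ro.from_quat(o['tcp_rot']).as_matrix()
p,d,K,R,t=load('pics/wrist7.npz');P=(cloud(d,K,R,t)-o['tool_pos'])@Rt
q=P[235:300,296:338].reshape(-1,3);dd=d[235:300,296:338].ravel();q=q[dd>0]
print(np.percentile(q,[5,50,95],axis=0).round(4))
mm=(q[:,2]>.025)&(q[:,2]<.085)
for _ in range(6):
    A=np.c_[q[:,1:],np.ones(len(q))];c=np.linalg.lstsq(A[mm],q[mm,0],rcond=None)[0];r=abs(A@c-q[:,0]);mm=r<.0015
print('x=a*y+b*z+c',c,mm.sum(),'z range',q[mm,2].min(),q[mm,2].max())
# cap
m=(d>0)&(abs(P[...,1])<.02)&(abs(P[...,0])<.02)&(P[...,2]<.03)&(P[...,2]>.0)
print('cap',m.sum(),np.percentile(P[m],[2,50,98],axis=0).round(4) if m.any() else '')
cv2.imwrite('pics/w7z.png',cv2.resize(p[130:250,240:390,::-1],None,fx=5,fy=5,interpolation=cv2.INTER_CUBIC))
```

```text
1735 slope 19.939254909424903 yaw -0.12681179702747766 cen [ 0.5388 -0.0182] size 0.055761908084278056 0.04588616326668669 z cen 0.05065478722023023 z pin 0.050719196452326254
ring [ 0.5216 -0.018   0.0429] [ 0.5206 -0.0179  0.0446]
[[ 0.0097 -0.0095  0.0222]
 [ 0.0121 -0.0015  0.0379]
 [ 0.0132  0.0063  0.0702]]
x=a*y+b*z+c [-0.00551191  0.00045453  0.01220557] 2454 z range 0.020860494486824203 0.07692484511977302
cap 6444 [[-0.0076 -0.0191  0.0007]
 [ 0.0092 -0.0008  0.019 ]
 [ 0.0172  0.019   0.0291]]
```

View pics/w7z.png

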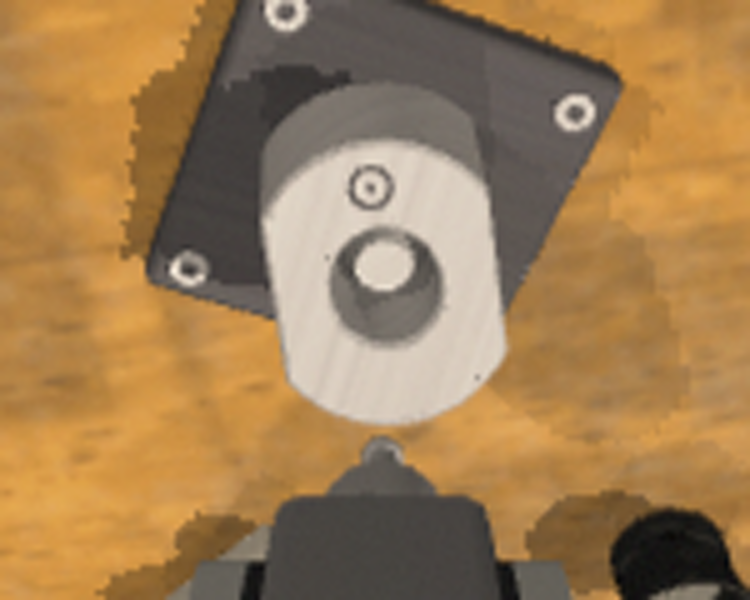

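```bash
python3 - <<'E'
from h import *
p,d,K,R,t=load('pics/wrist7.npz');print(proj([.5106,-.018,.1366],K,R,t), 'seen 316.4,219')
E
python3 -m inch '{"turn":[[0,0,0],[0,0,0],[0,0,0],[0,0,0],[0,0,0],[0,0,0]],"translation":[[0.001,0,-0.04],[0,0,-0.04],[0,0,-0.04],[0,0,-0.02],[0,0,0],[0,0,0]],"grip":[1,1,1,1,1,1]}' 60
python3 - <<'E'
from workcell import *
import cv2,numpy as np
from scipy.spatial.transform import Rotation as Ro
o=get_obs();Rt=Ro.from_quat(o['tcp_rot']).as_matrix();print(o['tool_pos'],o['wrist_force'],Rt[:,2])
print('tip',o['tool_pos']+Rt[:,2]*.1327)
n='wrist'
c=camera_info(n);p,d=read_camera(n);np.savez(f"pics/{n}8.npz",p=p,d=d,**c);cv2.imwrite(f"pics/{n}8.png",p[:,:,::-1])
cv2.imwrite('pics/w8z.png',cv2.resize(p[150:270,240:390,::-1],None,fx=5,fy=5,interpolation=cv2.INTER_CUBIC))
E
```

```text
[317.59949578 218.6473066 ] seen 316.4,219
time: 14.25
tool_pos: [0.4666, -0.018, 0.1933]
tcp_rot: [0.07, 0.982, 0.012, 0.174]
wrist_force: [0.1, -0.4, -1.5]
grip_width: 0.0235
[ 0.46664363 -0.01799865  0.19325331] [ 0.09996559 -0.41670229 -1.48404622] [ 3.42641781e-01  7.18714868e-05 -9.39466127e-01]
tip [ 0.5121122  -0.01798911  0.06858616]
```

View pics/w8z.png

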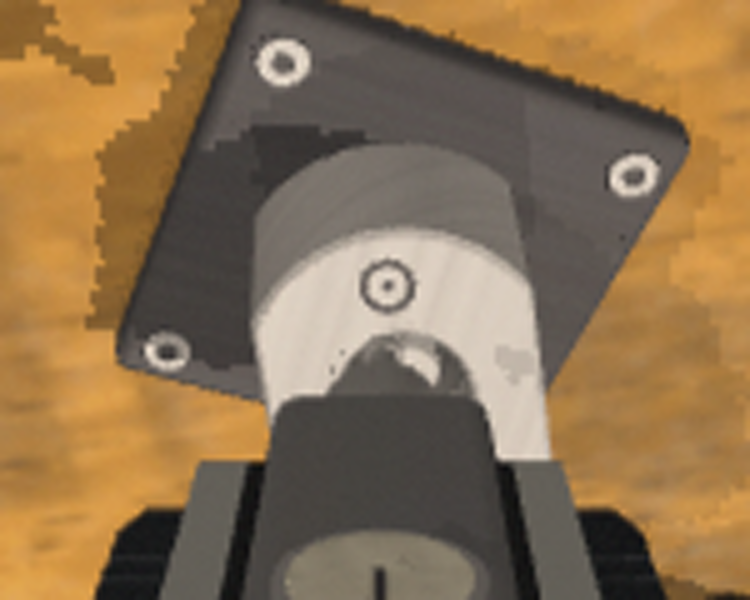

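```bash
python3 -m inch '{"turn":[[0,0,0],[0,0,0],[0,0,0],[0,0,0],[0,0,0]],"translation":[[0.003,0.001,-0.012],[0.004,0,-0.012],[0.004,0,-0.012],[0,0,0],[0,0,0]],"grip":[1,1,1,1,1]}' 60
python3 - <<'E'
from workcell import *
import cv2,numpy as np
from scipy.spatial.transform import Rotation as Ro
o=get_obs();Rt=Ro.from_quat(o['tcp_rot']).as_matrix();print(o['tool_pos'],o['wrist_force'],Rt[:,2])
tip=o['tool_pos']+Rt[:,2]*.1327;S=np.array([.520,-.018,.0432]);n=np.array([-.342,0,.94]);e=np.array([.94,0,.342])
print('tip',tip,'n',(tip-S)@n,'e',(tip-S)@e)
n='wrist'
c=camera_info(n);p,d=read_camera(n);np.savez(f"pics/{n}9.npz",p=p,d=d,**c);cv2.imwrite(f"pics/{n}9.png",p[:,:,::-1])
cv2.imwrite('pics/w9z.png',cv2.resize(p[150:270,240:390,::-1],None,fx=5,fy=5,interpolation=cv2.INTER_CUBIC))
E
```

```text
time: 14.92
tool_pos: [0.4718, -0.0177, 0.1744]
tcp_rot: [0.07, 0.982, 0.012, 0.173]
wrist_force: [-0.2, -0.7, -1.5]
grip_width: 0.0231
[ 0.47177356 -0.01768385  0.17438511] [-0.20882133 -0.66993453 -1.50715528] [ 3.41614790e-01  5.86128757e-06 -9.39840058e-01]
tip [ 0.51710585 -0.01768307  0.04966833] n 0.007070033765357509 e -0.0005083351546443225
```

View pics/w9z.png

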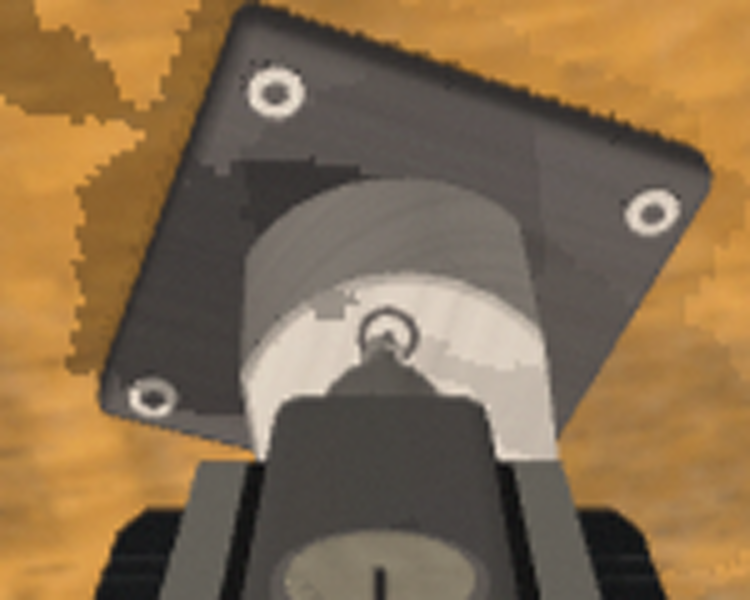

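The tip is at about (385,340) in the crop, directly above the ring at (388,335), with about 7 mm to go. I'll approach gently.

```bash
python3 -m inch '{"turn":[[0,0,0],[0,0,0],[0,0,0],[0,0,0],[0,0,0]],"translation":[[0.002,0,-0.005],[0.002,0,-0.005],[0.002,0,-0.005],[0,0,0],[0,0,0]],"grip":[1,1,1,1,1]}' 60
cat > st.py <<'E'
from workcell import *
import numpy as np
from scipy.spatial.transform import Rotation as Ro
o=get_obs();Rt=Ro.from_quat(o['tcp_rot']).as_matrix()
tip=o['tool_pos']+Rt[:,2]*.1327;S=np.array([.520,-.018,.0432]);n=np.array([-.342,0,.94]);e=np.array([.94,0,.342])
f=o['wrist_force']-np.array([0,-.3,-1.6])
print(o['time'],'n',((tip-S)@n).round(4),'e',((tip-S)@e).round(4),'dy',(tip-S)[1].round(4),'F.n',(f@n).round(2),f.round(2),'ang',np.degrees(np.arccos(-Rt[:,2]@n)).round(2),abs(o['qvel']).max())
E
python3 st.py
```

```text
time: 15.6
tool_pos: [0.4747, -0.0177, 0.167]
tcp_rot: [0.07, 0.982, 0.012, 0.173]
wrist_force: [-0.8, -0.0, 0.9]
grip_width: 0.0237
15.6 n -0.0009 e -0.0002 dy 0.0003 F.n 2.68 [-0.84  0.27  2.55] ang nan 0.0015571474034190942st.py:7: RuntimeWarning: invalid value encountered in arccos
  print(o['time'],'n',((tip-S)@n).round(4),'e',((tip-S)@e).round(4),'dy',(tip-S)[1].round(4),'F.n',(f@n).round(2),f.round(2),'ang',np.degrees(np.arccos(-Rt[:,2]@n)).round(2),abs(o['qvel']).max())
```

```bash
for i in 1 2 3 4; do python3 -m inch '{"turn":[[0,0,0]],"translation":[[0,0,0]],"grip":[1]}' 60 >/dev/null; python3 st.py 2>/dev/null; done
python3 -m inch '{"turn":[[0,0,0],[0,0,0]],"translation":[[0.002,0,-0.0055],[0,0,0]],"grip":[1,1]}' 60 >/dev/null
for i in 1 2 3 4; do python3 -m inch '{"turn":[[0,0,0]],"translation":[[0,0,0]],"grip":[1]}' 60 >/dev/null; python3 st.py 2>/dev/null; done
python3 - <<'E'
from workcell import *
import cv2,numpy as np
n='wrist'
c=camera_info(n);p,d=read_camera(n);np.savez(f"pics/{n}10.npz",p=p,d=d,**c);cv2.imwrite(f"pics/{n}10.png",p[:,:,::-1])
cv2.imwrite('pics/w10z.png',cv2.resize(p[150:270,240:390,::-1],None,fx=5,fy=5,interpolation=cv2.INTER_CUBIC))
E
```

```text
15.725 n -0.0009 e -0.0002 dy 0.0003 F.n 1.96 [-0.84  0.19  1.78] ang nan 0.0014781728295623889
15.85 n -0.0009 e -0.0002 dy 0.0003 F.n 2.19 [-1.43  0.34  1.8 ] ang nan 0.00043918193001974955
15.975 n -0.001 e -0.0002 dy 0.0003 F.n 1.95 [-1.15  0.51  1.65] ang nan 0.0008797868428534148
16.1 n -0.001 e -0.0002 dy 0.0003 F.n 2.5 [ 0.19 -0.89  2.73] ang nan 0.0014560107915815247
16.475 n -0.0039 e -0.0002 dy 0.0003 F.n 2.89 [-0.63  0.33  2.85] ang nan 0.0027507137423982177
16.6 n -0.0039 e -0.0002 dy 0.0003 F.n 2.81 [-1.04  0.19  2.62] ang nan 0.001011728410022671
16.725 n -0.0039 e -0.0002 dy 0.0003 F.n 3.17 [-1.86  0.62  2.69] ang nan 0.0015307522509010107
16.85 n -0.0039 e -0.0002 dy 0.0003 F.n 3.81 [-1.87  0.69  3.37] ang nan 0.0014566203672420346
```

View pics/w10z.png

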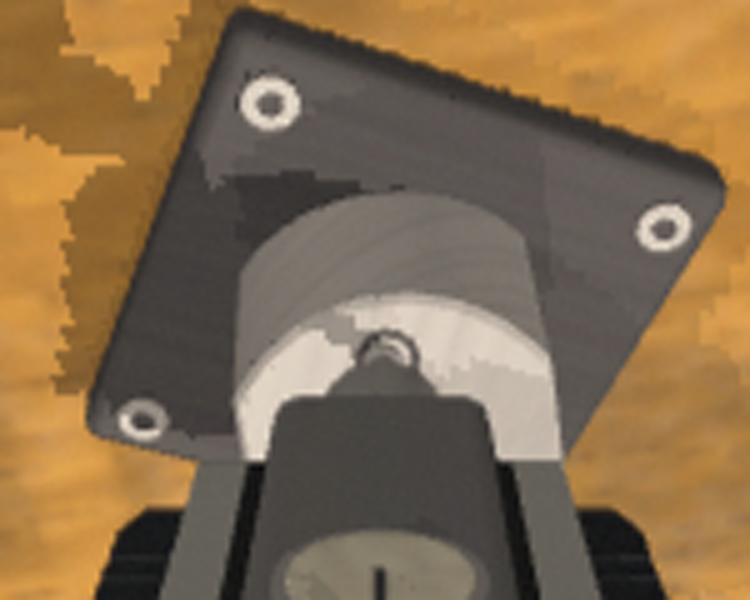

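The contact force averages about 3.2 N, with a slope of 0.30 N/mm that matches the spring. Force puts the plunger at 5.6 mm and geometry at 3.9 mm, so both are inside the window. I'll do a final check that the bush is still seated.

```bash
python3 - <<'E'
from workcell import *
from h import *
p,d=read_camera("scene");c=camera_info("scene");cv2.imwrite('pics/s11.png',cv2.resize(p[140:260,270:430,::-1],None,fx=5,fy=5,interpolation=cv2.INTER_CUBIC))
p,d,K,R,t=load('pics/wrist10.npz');P=cloud(d,K,R,t)
# plate flat part & face residual vs model plane (z=.050+tan20*(x-.539))
X=P[...,0]-.539;Y=P[...,1]+.018
m=(d>0)&(abs(Y)<.021)&(abs(Y)>.010)&(X>-.024)&(X<-.004)
r=P[m][:,2]-(.050+np.tan(np.radians(20))*X[m]);print(m.sum(),np.percentile(r,[10,50,90]).round(4))
for s in (1,-1):
    k=m&(Y*s>0);rr=P[k][:,2]-(.050+np.tan(np.radians(20))*X[k]);print(s,k.sum(),np.median(rr).round(4) if k.any() else '')
E
python3 st.py 2>/dev/null
```

```text
1030 [-0.0256 -0.0002  0.0013]
1 613 -0.0
-1 417 -0.0012
16.95 n -0.0039 e -0.0002 dy 0.0003 F.n 3.67 [-1.79  0.77  3.26] ang nan 0.001780664503936344
```

View pics/s11.png

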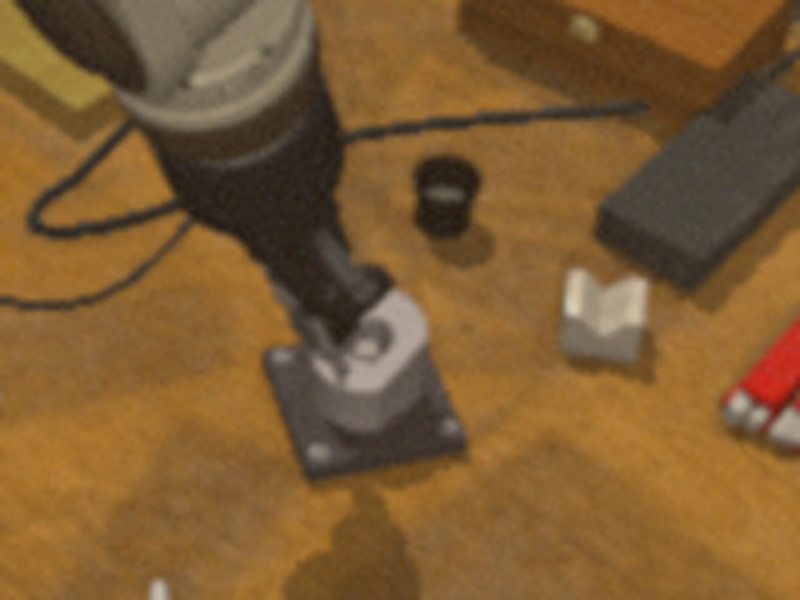

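```bash
python3 -c "from workcell import *; print(finish_job())"
```

```text
the job is handed in; nothing more can be done
None
```

I slid the wide-bored bush over the gauge pin until it sat on the plate and let go of it. The probe is now held on the ringed spot, square to the sloping face. I handed the job in at about 17 s of the 48 s allowed; no verdict is reported.

- **Bush:** after release, its centre measured about 1.5 mm or less from the pin axis. The slope read 20° and the face height was within 1 mm of nominal, so it is seated and level. The last scene picture still shows it seated on the pin.
- **Tip position:** by the arm's reading, the tip line is within about 0.5 mm of the ring centre. The last wrist picture shows the tip over the ring.
- **Squareness:** the probe axis is square to the face within about 1°.
- **Press:** the averaged force is about 3.2 N, though single readings vary by about 0.5 N and the last one was 3.7 N.
- **Plunger travel:** the two estimates disagree. The averaged force gives about 5.6 mm (the last reading alone, about 7 mm), and the arm's position gives about 3.9 mm. All are inside the 2.5 to 7.5 mm window.
- **Failed check:** the angle printout came out as "nan" because of rounding, so I took squareness from the tool axis instead.

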